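# Thread the elbow hose barb into the clamped port

### The job

Take the steel elbow fitting with the sideways hose barb, put its stem down into the port held in the small vise, feel for the notches so that its two lugs drop through the collar, and screw it in clockwise against the rising resistance until the barb points straight along the raised rib on the port block. Stop there, not past the rib, because backing off breaks the seal; do not force it at any time, let go of it, and leave the straight fitting, the bottles and the tally counter where they are.

Things in the scene. Friction and masses are not known exactly. Their poses are not given: they have to be found in the camera images.
- elbow_grip (a point): Steel elbow fitting, 0.12 kg, standing on its stem: centre of its square body, 46 mm above its lower end. x: the way its hose barb points; z up the stem. The body is 24 x 24 mm, from 22 mm below to 16 mm above this point; grip it across the two faces either side of the barb (close along y). Barb level, 13 mm thick, 4 mm higher than this point.
- elbow_outlet (a point): Free end of the elbow's hose barb, 48 mm from the stem's axis, 50 mm above the fitting's lower end.
- elbow: The elbow; origin at the centre of the stem's lower end, axes as elbow_grip. Stem: 20 mm diameter, 24 mm long, lowest 3 mm tapering to 16 mm. Two lugs on the stem in line with the barb (+x and -x), out to 14.5 mm from the axis, 6 mm wide, 8 to 12 mm above the lower end.
- vise: Small steel vise fixed on the bench, 125 x 150 mm, jaws under 55 mm high, clamping an aluminium port block (84 mm long in x, top at 52 mm) that carries the port. Origin on the bench under the port's axis, axes as port_mouth.
- port_mouth (a point): Centre of the top of the port's round collar, 75 mm above the bench, rim 43 mm. z up the port's axis, x towards the rib. Hole 22.4 mm; two opposite notches, 7.8 mm wide, out to 17.5 mm from the axis, pass the lugs. Lugs not over the notches rest on the collar with elbow_grip 38 mm above this point; over them (within 4 degrees) they drop to 29 mm.
- port_notch (a point): Mean place of the notch the barb must be over on entering, on the collar's top 14 mm from the axis, 72 degrees counter-clockwise (from above) of x. The real notch lies anywhere up to 32 degrees to either side of it, different each time: seen, not measured, so find it by feel. The second notch is opposite it.
- port_seal (a point): Top of the sprung rubber seal (2 N/mm), 17 mm below port_mouth; the stem meets it after the drop. Pressed 1 mm into it, the lugs turn clockwise (from above) under the collar, whose sloping underside, the thread, pulls the fitting down about 0.055 mm a degree. With the barb along the rib elbow_grip is 24 to 28 mm above port_mouth. Friction holds it when released.
- port_rib (a point): The mark: a raised rib on the port block, 16 x 4 mm, top 61 mm above the bench, running straight out from the port's axis (x of port_mouth); this point is its top centre, 31 mm from the axis.
- nipple_mid (a point): Middle of the straight steel fitting, a bystander (same stem and 24 mm square body, barb upright, 79 mm tall), standing on the bench; the point is 38 mm above its lower end. It and the elbow may stand in either of two places.
- oil_bottle: Small amber bottle with a black cap, 31 mm wide, 62 mm tall, bystander; origin at the centre of its underside.
- stain_bottle: Amber dropper bottle, 42 mm wide, 122 mm tall, bystander; origin at the centre of its underside.
- tally: Metal hand tally counter, 66 x 58 x 25 mm, bystander; origin at the centre of its underside.

How it is judged:
On the way:
1. the elbow's lugs have dropped through the collar's notches, barb still well short of the rib (horizontal distance between elbow_grip and port_mouth below 0.006 m and z of elbow_grip in the frame of port_mouth below 0.0305 m and y of elbow_outlet in the frame of port_mouth above 0.022 m), for 0.1 s.
At the end, for the whole second after the job is handed in: the elbow stands in the port's axis (within 4 mm, upright within 7 degrees), is screwed down (body centre less than 28.4 mm above the collar's top), its barb points along the rib within 8 degrees on the rib's side, and it is released and at rest (horizontal distance between elbow and port_mouth below 0.004 m and angle between elbow_grip's own z axis and vertical below 0.12 rad and z of elbow_grip in the frame of port_mouth below 0.0284 m and angle between the x axis of elbow_grip and the x axis of port_mouth, either way round below 0.14 rad and x of elbow_outlet in the frame of port_mouth above 0.03 m and linear speed of elbow below 0.01 m/s); the robot touches nothing.
It fails at once if the elbow is forced: more than 28 N between it and the vise with its port (contact force between elbow and vise above 28 N).
It fails at once if the engaged elbow is turned past the rib by more than about 13 degrees (horizontal distance between elbow_grip and port_mouth below 0.008 m and z of elbow_grip in the frame of port_mouth below 0.0295 m and y of elbow_outlet in the frame of port_mouth below -0.011 m).
It fails at once if a bystander is moved by more than 20 mm (distance of any of nipple_mid, oil_bottle, stain_bottle, tally from where it was at the start of the episode above 0.02 m).
It also fails if it takes over 72 s, if anything falls off the work surface, if the arm or the gripper's body presses on something with over 40 N, if the wrist force passes 120 N, or if a joint passes its speed limit or range.

### The arm

A 6-joint arm with a two-finger parallel gripper is mounted at the origin on a cart in front of the work surface, level with it; the furniture and walls round the work are solid. World frame = base frame: x ahead of the robot, y to its left, z up, the work surface at z = 0. Lengths are in m, angles in rad, forces in N, time in s.
With the tool pointing down it reaches from about 0.3 to 0.775 m from the base axis. Payload 14.6 kg.
Tool frame: the origin (TCP) lies on the centre line of the jaws, within the pads' length; the fingertips stand ctrl.tcp_to_tips ahead of it and the grasp point (between the pads) lies 2 mm behind it (ctrl.tcp_to_tips is the distance from the TCP to the fingertips, in m); z points along the fingers, y is the line along which they close (so a half turn about z gives the same grasp; the last joint's range is limited). The gripper opens to 94 mm and grips with 3 to 60 N. Pads are 16 mm wide; open, the fingers measure 119 mm over their backs; the gripper's body (75 mm by 177 mm) begins 78 mm behind the grasp point.
Start: joints at [-1.407, 0.3, 1.521, -0, 1.321, -0.067], TCP at [0.126, -0.535, 0.222] pointing down, gripper open.
Joint ranges: [-3.03, 3.03], [-0.79, 2.21], [0.23, 2.52], [-1.04, 4.18], [0, 3.07], [-2.55, 2.55]. Speed limits (rad/s): [2.22, 2.22, 2.57, 3.14, 3.14, 3.14].

### API

Orientations are given as [roll, pitch, yaw] about the fixed x, y, z axes, in that order (R = Rz(yaw) Ry(pitch) Rx(roll)).
In Python, from station import telemetry, viewer, hand_in, ctrl gives the robot as it stands.
- The arm moves only by the tool step_arm, never from a script. Its argument "plan" is a list of rows, each an object of numbers: "dx", "dy", "dz": the shift along the tool's x, y, z scaled (see below); "rx", "ry", "rz": the turn, a rotation vector about the tool's x, y, z scaled (see below); "claw": the closure, from 0 (fully open) to 1 (shut). In form: [{"dx": .., "dy": .., "dz": .., "rx": .., "ry": .., "rz": .., "claw": ..}, ...]. A call has 1 to 10 rows; each row shifts and turns the commanded pose from where the row before left it, along the tool's axes as they then stand; what a row does not reach is not made up. The controller multiplies each number of a shift by 0.1 m and each number of a turn by 90 degrees. A row lasts 1/10 s, in which the tool goes at most 50 mm and 8.59 degrees, less where a joint would pass 70% of its speed; a pose out of reach is approached as far as the arm can. A call with a number of a shift or a turn outside -1 to 1 is refused whole. A call with a gripper value outside its range is refused whole. The fingers move at their own pace and stop on an object; "grip_force" is the grip in N (left out, the last holds). Time passes only in rows, so rows that do not move let the fingers close. It gives the time, the measured TCP pose, the force, the opening and the grip force at its end, in the units of the state.
- telemetry.get_obs(): the state, without advancing time (a new reading comes with each control period).
- viewer.camera(name): name is "scene" or "top" or "wrist"; returns a dict with "img" (384x512x3 uint8, red, green, blue), "z_map" (384x512 float32, m along the optical axis (not along the pixel's ray), 0 where there is no reading), "fx", "fy", "cx", "cy" (pixels), "dist" ([k1, k2, p1, p2, k3] as OpenCV has them; the pictures are not rectified), "R" (3x3) and "t" (3): a world point X has camera coordinates R X + t; the wrist camera has in their place "tool_from_camera" (4x4, takes a point from camera to tool coordinates, whose origin is the TCP and whose axes are the flange's). Camera axes: x right, y down, z forward; pixel columns grow to the right and rows downward; lengths in m; the calibration is good to about 2 mm. A picture is of the moment at which its call begins: read the wrist's pose just before it.
- hand_in(): hands the job in; it is judged then, once.
Trained networks look in a picture, given as the dict that the camera call returned (one of the last four; its "shot" number tells which), for a name from the list of things; names that differ only in an ending like _2 or _b are one class to them, and where a whole thing is asked for, a point or a joint stands for the part that bears it (a point fixed in the world has none). Each returns a list of dicts, best first, with "score" (0 to 1); they miss things now and then, are a little off and sometimes report something else, mostly with a low value. They report only what shows in the picture. A call takes as long as a camera call.
- viewer.recognise(target, picture): "rect" ([left, top, right, bottom] in pixels, round what is visible of it).
The state is a dict: "time_s": time; "qpos": joint angles; "joint_vel": joint speeds; "tau": joint torques, N m; "ee_pos": TCP position; "eef_rot": TCP orientation; "force": force on the tool from outside, world axes, zero at the start; "moment": the same for the moment, N m; "grip_width": finger opening in m; "grip_force": force on a finger pad.
Only numpy, scipy, OpenCV 4.12 (cv2) and the standard library are available. Lean on these libraries where they do the work, as an engineer would, in place of code of your own. Each camera call takes 0.05 s, during which the arm holds its last target. There are 200 camera calls.

## Working session

There is one attempt and no reset: what is moved stays moved. The work goes in short steps, Python scripts to look and compute and a tool call to move; the robot and the scene stay as the last step left them, time stands still between calls to the robot, and variables do not carry over. Pictures are saved under pics/ and viewed, at most 10 in all, crops included, and the job is handed in when it is done.

Besides the shell and the picture viewer there is one more tool, called after "Request:" as name([rows], argument=value, ...), one row to a line, values as JSON. step_arm: Moves the arm, as the interface text tells. Shifts and turns lie within -1 to 1; 1 stands for 0.1 m of shift or 90 degrees of turn. Its arguments: {"type":"object","properties":{"plan":{"type":"array"},"grip_force":{"type":"number"}},"required":["plan"]}

```bash
mkdir -p pics; ls; cat > h.py <<'E'
import numpy as np, cv2
from scipy.spatial.transform import Rotation as Ro
from station import telemetry, viewer, hand_in, ctrl
def pts(c):
    """world coords per pixel (scene/top)"""
    v,u=np.mgrid[0:384,0:512].astype(np.float32)
    K=np.array([[c['fx'],0,c['cx']],[0,c['fy'],c['cy']],[0,0,1]])
    n=cv2.undistortPoints(np.stack([u.ravel(),v.ravel()],1)[:,None],K,np.array(c['dist'],float)).reshape(384,512,2)
    z=c['z_map'];P=np.dstack([n[...,0]*z,n[...,1]*z,z])
    if 'R' in c and c['R'] is not None:
        W=(P-np.array(c['t']))@np.array(c['R'])
    else:
        o=c['obs'];T=np.array(c['tool_from_camera'])
        W=(P@T[:3,:3].T+T[:3,3])@Ro.from_euler('xyz',o['eef_rot']).as_matrix().T+np.array(o['ee_pos'])
    W[z==0]=np.nan
    return W
def shot(n):
    o=telemetry.get_obs();c=viewer.camera(n);c['obs']=o;return c
E
python3 - <<'E'
from h import *
o=telemetry.get_obs();print({k:np.round(v,3) for k,v in o.items()},ctrl.tcp_to_tips)
ims=[]
for n in ['top','scene']:
    c=shot(n);W=pts(c);np.save(n+'.npy',W);cv2.imwrite(f'pics/{n}.png',c['img'][...,::-1])
    ims.append(c['img'][...,::-1])
    for t in ['elbow','vise','port_rib','port_mouth','nipple_mid','oil_bottle','stain_bottle','tally']:
        for r in viewer.recognise(t,c)[:2]:
            x0,y0,x1,y1=map(int,r['rect']);q=W[max(y0,0):y1+1,max(x0,0):x1+1].reshape(-1,3)
            print(n,t,round(r['score'],2),[x0,y0,x1,y1],np.round(np.nanmedian(q,0),3),'zmax',np.round(np.nanmax(q[:,2]),3))
E
```

```text
pics
{'time_s': np.float64(0.0), 'qpos': array([-1.407,  0.3  ,  1.522, -0.   ,  1.321, -0.067]), 'joint_vel': array([-0.001,  0.   ,  0.   ,  0.   , -0.   ,  0.   ]), 'tau': array([ 1.0000e-03, -5.3181e+01, -3.5274e+01,  7.1000e-02,  2.4000e-02,
       -0.0000e+00]), 'ee_pos': array([ 0.126, -0.535,  0.222]), 'eef_rot': array([-3.14 , -0.   ,  0.231]), 'force': array([-0.22 , -0.746,  0.367]), 'moment': array([-0.054, -0.033, -0.016]), 'grip_force': np.float64(0.0), 'grip_width': np.float64(0.094)} 0.017
top vise 0.64 [144, 210, 218, 272] [ 0.471 -0.152  0.012] zmax 0.079
top port_rib 0.68 [147, 205, 216, 272] [ 0.476 -0.153  0.012] zmax 0.079
top port_mouth 0.97 [145, 206, 220, 272] [ 0.475 -0.155  0.011] zmax 0.079
top nipple_mid 0.49 [264, 183, 281, 196] [ 0.585 -0.371  0.003] zmax 0.08
top nipple_mid 0.3 [145, 205, 219, 273] [ 0.475 -0.153  0.011] zmax 0.079
top stain_bottle 0.84 [320, 220, 340, 246] [ 0.477 -0.496  0.049] zmax 0.124
top tally 0.92 [313, 177, 330, 196] [ 0.592 -0.488  0.022] zmax 0.03
top tally 0.32 [202, 148, 212, 168] [ 0.661 -0.219  0.039] zmax 0.066
scene elbow 0.7 [278, 199, 307, 227] [ 0.493 -0.367  0.001] zmax 0.064
scene vise 0.66 [209, 235, 305, 311] [ 0.459 -0.144  0.012] zmax 0.077
scene port_rib 0.66 [203, 235, 301, 312] [ 0.465 -0.141  0.011] zmax 0.077
scene port_mouth 0.83 [208, 232, 303, 311] [ 0.463 -0.145  0.011] zmax 0.077
scene nipple_mid 0.82 [252, 181, 261, 213] [ 0.587 -0.374  0.019] zmax 0.08
scene oil_bottle 0.67 [179, 209, 194, 238] [ 0.662 -0.209  0.028] zmax 0.064
scene stain_bottle 0.72 [306, 156, 330, 205] [ 0.482 -0.497  0.012] zmax 0.122
scene stain_bottle 0.6 [205, 233, 303, 312] [ 0.464 -0.144  0.01 ] zmax 0.077
scene tally 0.7 [264, 180, 284, 194] [ 0.59  -0.488  0.015] zmax 0.027
```

```bash
python3 - <<'E'
from h import *
a=cv2.imread('pics/top.png')[140:290,130:350];b=cv2.imread('pics/scene.png')[150:320,170:340]
cv2.imwrite('pics/m.png',np.hstack([cv2.resize(a,(440,300)),cv2.resize(b,(340,340))[:300]]))
for n in ['top','scene']:
    W=np.load(n+'.npy');q=W.reshape(-1,3)
    for nm,(x,y) in dict(elbow=(.49,-.367)).items():
        m=(abs(q[:,0]-x)<.08)&(abs(q[:,1]-y)<.07)&(q[:,2]>.03)&(q[:,2]<.07)
        s=q[m];print(n,len(s));print(np.round(s[np.argsort(-s[:,2])][:60:2],3).tolist())
    m=(abs(q[:,0]-.47)<.08)&(abs(q[:,1]+.15)<.09)&(q[:,2]>.068)
    print('collar',m.sum(),cv2.minEnclosingCircle(q[m][:,:2].astype(np.float32)),np.median(q[m],0))
    m=(abs(q[:,0]-.47)<.08)&(abs(q[:,1]+.15)<.09)&(q[:,2]>.057)&(q[:,2]<.066)
    print('rib',np.round(q[m],3).tolist()[:40])
E
```

```text
top 194
[[0.471, -0.364, 0.066], [0.464, -0.377, 0.065], [0.469, -0.366, 0.065], [0.471, -0.371, 0.064], [0.475, -0.375, 0.064], [0.464, -0.364, 0.064], [0.475, -0.371, 0.064], [0.473, -0.373, 0.063], [0.464, -0.368, 0.063], [0.478, -0.362, 0.063], [0.478, -0.369, 0.063], [0.462, -0.375, 0.063], [0.467, -0.364, 0.063], [0.48, -0.378, 0.063], [0.476, -0.369, 0.063], [0.482, -0.375, 0.063], [0.482, -0.378, 0.062], [0.475, -0.378, 0.062], [0.471, -0.359, 0.062], [0.466, -0.38, 0.062], [0.48, -0.371, 0.062], [0.473, -0.366, 0.062], [0.465, -0.359, 0.062], [0.48, -0.375, 0.062], [0.473, -0.371, 0.062], [0.48, -0.373, 0.061], [0.467, -0.373, 0.061], [0.462, -0.368, 0.061], [0.476, -0.357, 0.061], [0.471, -0.373, 0.061]]
collar 192 ((0.47458863258361816, -0.16261157393455505), 0.021613411605358124) [ 0.47441468 -0.16288536  0.0740647 ]
rib [[0.51, -0.174, 0.059], [0.51, -0.177, 0.061], [0.508, -0.172, 0.061], [0.508, -0.174, 0.061], [0.505, -0.173, 0.064], [0.506, -0.174, 0.059], [0.503, -0.172, 0.063], [0.503, -0.174, 0.058], [0.501, -0.17, 0.062], [0.501, -0.172, 0.061], [0.499, -0.169, 0
[... 1777 characters left out ...]
0.481, -0.18, 0.064], [0.479, -0.179, 0.064], [0.478, -0.182, 0.063], [0.475, -0.18, 0.065], [0.509, -0.171, 0.057], [0.507, -0.171, 0.058], [0.486, -0.171, 0.065], [0.485, -0.171, 0.065], [0.483, -0.172, 0.065], [0.482, -0.174, 0.065], [0.48, -0.174, 0.065], [0.481, -0.179, 0.062], [0.479, -0.18, 0.062], [0.477, -0.18, 0.062], [0.475, -0.18, 0.063], [0.473, -0.18, 0.064], [0.49, -0.17, 0.062], [0.491, -0.175, 0.059], [0.49, -0.177, 0.058], [0.487, -0.176, 0.06], [0.485, -0.175, 0.061], [0.485, -0.18, 0.058], [0.483, -0.18, 0.059], [0.481, -0.18, 0.059], [0.48, -0.181, 0.059], [0.477, -0.18, 0.06], [0.476, -0.181, 0.06], [0.491, -0.171, 0.059], [0.489, -0.173, 0.059], [0.488, -0.174, 0.058]]
```

View pics/m.png

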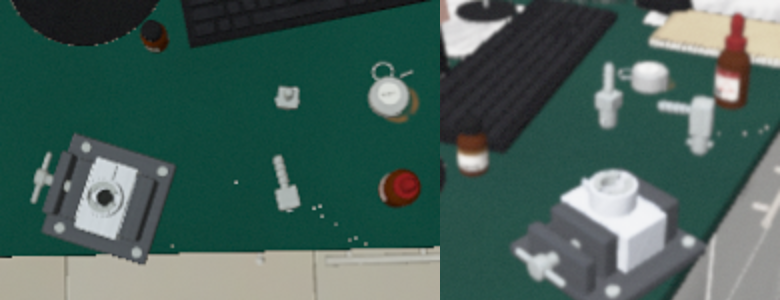

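Top view: the elbow is at about (287,195) in the left crop with its barb pointing to +x. The vise is at (105,195) with its rib toward the upper right, and the nipple is at (288,96).

Request:
step_arm([
  {"dx": 0.37,"dy": -0.084},
  {"dx": 0.37,"dy": -0.084},
  {"dx": 0.37,"dy": -0.084},
  {"dx": 0.37,"dy": -0.084},
  {"dx": 0.37,"dy": -0.084},
  {"dx": 0.37,"dy": -0.084},
  {"dx": 0.37,"dy": -0.084},
  {"dx": 0.37,"dy": -0.084},
  {"dx": 0.37,"dy": -0.084},
  {"dx": 0.37,"dy": -0.084},
])

```text
$.plan[0]: bad value
```

```bash
python3 - <<'E'
from h import *
c=shot('wrist');W=pts(c);np.save('w1.npy',W);cv2.imwrite('pics/w1.png',c['img'][...,::-1])
o=c['obs'];print(o['time_s'],o['ee_pos'],o['eef_rot'],o['force']);print(np.round(c['tool_from_camera'],3),c['fx'])
print(viewer.recognise('elbow',c)[:2])
q=W.reshape(-1,3)
def near(lo,hi,r=.08): return q[(np.hypot(q[:,0]-.47,q[:,1]+.368)<r)&(q[:,2]>lo)&(q[:,2]<hi)]
for lo,hi in [(.045,.075),(.058,.075),(.045,.058)]:
    s=near(lo,hi)
    if len(s)>5: print(lo,hi,len(s),s.mean(0),cv2.minAreaRect(s[:,:2].astype(np.float32)))
E
```

```text
0.9 [ 0.12580516 -0.53540946  0.22246208] [3.14158527e+00 1.88174391e-05 2.30804416e-01] [-0.49497165 -0.40966548  0.62883619]
[[ 0.    -0.972 -0.235  0.068]
 [ 1.     0.001 -0.001 -0.001]
 [ 0.001 -0.235  0.972 -0.163]
 [ 0.     0.     0.     1.   ]] 311.5486945015193
[]
```

View pics/w1.png

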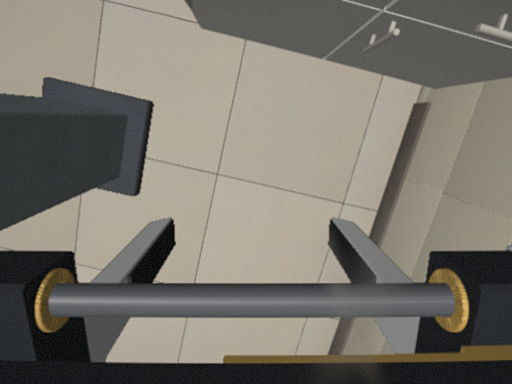

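The wrist view shows only the floor, because the move was refused: each row needs every field. Resending.

Request:
step_arm([
  {"dx": 0.37,"dy": -0.084,"dz": 0,"rx": 0,"ry": 0,"rz": 0,"claw": 0},
  {"dx": 0.37,"dy": -0.084,"dz": 0,"rx": 0,"ry": 0,"rz": 0,"claw": 0},
  {"dx": 0.37,"dy": -0.084,"dz": 0,"rx": 0,"ry": 0,"rz": 0,"claw": 0},
  {"dx": 0.37,"dy": -0.084,"dz": 0,"rx": 0,"ry": 0,"rz": 0,"claw": 0},
  {"dx": 0.37,"dy": -0.084,"dz": 0,"rx": 0,"ry": 0,"rz": 0,"claw": 0},
  {"dx": 0.37,"dy": -0.084,"dz": 0,"rx": 0,"ry": 0,"rz": 0,"claw": 0},
  {"dx": 0.37,"dy": -0.084,"dz": 0,"rx": 0,"ry": 0,"rz": 0,"claw": 0},
  {"dx": 0.37,"dy": -0.084,"dz": 0,"rx": 0,"ry": 0,"rz": 0,"claw": 0},
  {"dx": 0.37,"dy": -0.084,"dz": 0,"rx": 0,"ry": 0,"rz": 0,"claw": 0},
  {"dx": 0.37,"dy": -0.084,"dz": 0,"rx": 0,"ry": 0,"rz": 0,"claw": 0},
])

```text
time_s: 2.0
ee_pos: [0.4681, -0.3681, 0.2225]
eef_rot: [3.141, -0.0, 0.231]
force: [-0.7, -1.0, 0.2]
grip_width: 0.0943
grip_force: 0.0
```

```bash
cat > m1.py <<'E'
from h import *
import sys
c=shot('wrist');W=pts(c);np.save('w1.npy',W);cv2.imwrite(sys.argv[1],c['img'][...,::-1])
o=c['obs'];print(o['time_s'],o['ee_pos'],o['eef_rot'],o['force'])
print(viewer.recognise('elbow',c)[:2])
q=W.reshape(-1,3)
def near(lo,hi,r=.08): return q[(np.hypot(q[:,0]-.47,q[:,1]+.368)<r)&(q[:,2]>lo)&(q[:,2]<hi)]
for lo,hi in [(.045,.075),(.058,.075),(.045,.058)]:
    s=near(lo,hi)
    if len(s)>5: print(lo,hi,len(s),s.mean(0),cv2.minAreaRect(s[:,:2].astype(np.float32)))
E
python3 m1.py pics/w2.png
```

```text
2.0 [ 0.46811349 -0.36808845  0.22250818] [ 3.14147000e+00 -3.99132948e-05  2.30843866e-01] [-0.69700406 -0.96952979  0.18319869]
[{'rect': [244.7, 134.8, 267.5, 192.5], 'score': 0.71}]
0.045 0.075 870 [ 0.48395465 -0.36670421  0.05951535] ((0.489584743976593, -0.3651972711086273), (0.0597773939371109, 0.02357933670282364), 13.074065208435059)
0.058 0.075 498 [ 0.47197756 -0.36923501  0.06312434] ((0.47166362404823303, -0.3693590760231018), (0.02298138476908207, 0.02357933670282364), 13.074064254760742)
0.045 0.058 372 [ 0.49998849 -0.36331622  0.05468396] ((0.5005506873130798, -0.3635065257549286), (0.03766685724258423, 0.022735800594091415), 11.554789543151855)
```

View pics/w2.png

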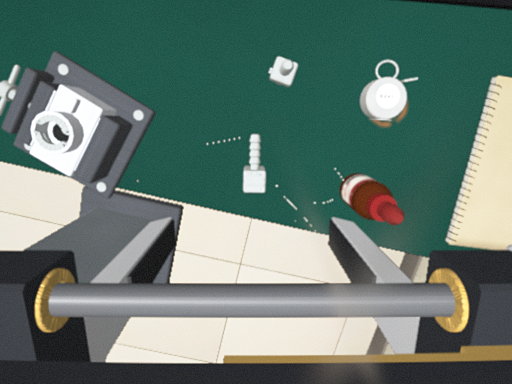

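Elbow at pixels (254,165), body yaw 13.1° (matching the tool's), barb toward +x. The vise with collar and rib is upper left. Descending to grip.

Request:
step_arm([
  {"dx": 0.032,"dy": 0.021,"dz": 0.3,"rx": 0,"ry": 0,"rz": 0,"claw": 0},
  {"dx": 0,"dy": 0,"dz": 0.3,"rx": 0,"ry": 0,"rz": 0,"claw": 0},
  {"dx": 0,"dy": 0,"dz": 0.3,"rx": 0,"ry": 0,"rz": 0,"claw": 0.3},
  {"dx": 0,"dy": 0,"dz": 0.3,"rx": 0,"ry": 0,"rz": 0,"claw": 0.4},
  {"dx": 0,"dy": 0,"dz": 0.3,"rx": 0,"ry": 0,"rz": 0,"claw": 0.4},
  {"dx": 0,"dy": 0,"dz": 0.245,"rx": 0,"ry": 0,"rz": 0,"claw": 0.4},
  {"dx": 0,"dy": 0,"dz": 0,"rx": 0,"ry": 0,"rz": 0,"claw": 1},
  {"dx": 0,"dy": 0,"dz": 0,"rx": 0,"ry": 0,"rz": 0,"claw": 1},
  {"dx": 0,"dy": 0,"dz": 0,"rx": 0,"ry": 0,"rz": 0,"claw": 1},
  {"dx": 0,"dy": 0,"dz": 0,"rx": 0,"ry": 0,"rz": 0,"claw": 1},
], grip_force=40)

```text
time_s: 3.1
ee_pos: [0.4708, -0.3708, 0.0495]
eef_rot: [3.14, -0.001, 0.231]
force: [-0.4, -0.2, 0.3]
grip_width: 0.0332
grip_force: 0.0
```

```bash
python3 - <<'E'
from h import *
o=telemetry.get_obs();print(o['grip_width'],o['grip_force'],o['ee_pos'],o['force'])
# collar/rib from w1 and fine crop
W=np.load('w1.npy');q=W.reshape(-1,3)
m=(np.hypot(q[:,0]-.475,q[:,1]+.162)<.04)
s=q[m&(q[:,2]>.069)];print('collar',len(s),cv2.minEnclosingCircle(s[:,:2].astype(np.float32)),np.median(s,0))
c=np.array(cv2.minEnclosingCircle(s[:,:2].astype(np.float32))[0])
m=(np.hypot(q[:,0]-.475,q[:,1]+.162)<.045)
s=q[m&(q[:,2]>.057)&(q[:,2]<.066)];s=s[np.hypot(*(s[:,:2]-c).T)>.024];print('rib',len(s),s.mean(0),cv2.minAreaRect(s[:,:2].astype(np.float32)))
d=s.mean(0)[:2]-c;print(np.degrees(np.arctan2(d[1],d[0])))
s=q[(np.hypot(q[:,0]-.475,q[:,1]+.162)<.1)&(q[:,2]>.047)&(q[:,2]<.055)]
print('block',cv2.minAreaRect(s[:,:2].astype(np.float32)))
E
```

```text
0.03319600879735602 0.0 [ 0.4708019  -0.37081261  0.04946783] [-0.43594881 -0.21163843  0.34334991]
collar 1159 ((0.47618186473846436, -0.16228841245174408), 0.022296957671642303) [ 0.47735662 -0.16420802  0.07559666]
rib 98 [ 0.50293124 -0.17490834  0.06059417] ((0.4801951050758362, -0.18980009853839874), (0.07177858799695969, 0.029167097061872482), 15.967966079711914)
-25.25718468602437
block ((0.4783322513103485, -0.15504688024520874), (0.11330521106719971, 0.08477455377578735), 71.67684173583984)
```

Request:
step_arm([
  {"dx": 0,"dy": 0,"dz": 0,"rx": 0,"ry": 0,"rz": 0,"claw": 1},
  {"dx": 0,"dy": 0,"dz": 0,"rx": 0,"ry": 0,"rz": 0,"claw": 1},
  {"dx": 0,"dy": 0,"dz": 0,"rx": 0,"ry": 0,"rz": 0,"claw": 1},
  {"dx": 0,"dy": 0,"dz": 0,"rx": 0,"ry": 0,"rz": 0,"claw": 1},
], grip_force=40)

```text
time_s: 3.5
ee_pos: [0.4707, -0.3706, 0.0488]
eef_rot: [3.141, -0.001, 0.231]
force: [-0.8, 0.5, 7.2]
grip_width: 0.0235
grip_force: 39.9
```

Request:
step_arm([
  {"dx": 0,"dy": 0,"dz": -0.25,"rx": 0,"ry": 0,"rz": -0.082,"claw": 1},
  {"dx": 0,"dy": 0,"dz": -0.25,"rx": 0,"ry": 0,"rz": -0.082,"claw": 1},
  {"dx": 0,"dy": 0,"dz": -0.25,"rx": 0,"ry": 0,"rz": -0.082,"claw": 1},
  {"dx": 0,"dy": 0,"dz": -0.25,"rx": 0,"ry": 0,"rz": -0.082,"claw": 1},
  {"dx": 0,"dy": 0,"dz": -0.25,"rx": 0,"ry": 0,"rz": -0.082,"claw": 1},
  {"dx": 0.147,"dy": -0.26,"dz": 0,"rx": 0,"ry": 0,"rz": 0,"claw": 1},
  {"dx": 0.147,"dy": -0.26,"dz": 0,"rx": 0,"ry": 0,"rz": 0,"claw": 1},
  {"dx": 0.147,"dy": -0.26,"dz": 0,"rx": 0,"ry": 0,"rz": 0,"claw": 1},
  {"dx": 0.147,"dy": -0.26,"dz": 0,"rx": 0,"ry": 0,"rz": 0,"claw": 1},
  {"dx": 0.147,"dy": -0.26,"dz": 0,"rx": 0,"ry": 0,"rz": 0,"claw": 1},
])

```text
time_s: 4.5
ee_pos: [0.4171, -0.2294, 0.1729]
eef_rot: [-3.142, -0.0, 0.875]
force: [-0.3, 0.2, -0.6]
grip_width: 0.0238
grip_force: 39.9
```

```bash
python3 - <<'E'
from h import *
c=shot('wrist');W=pts(c);np.savez('w3.npz',W=W,img=c['img']);cv2.imwrite('pics/w3.png',cv2.resize(c['img'][:288,:,::-1],(800,450)))
o=c['obs'];print(o['time_s'],o['ee_pos'],o['eef_rot'],o['force'],o['moment'],o['grip_width'],o['grip_force'])
E
```

```text
4.5 [ 0.41711117 -0.22940719  0.17293832] [-3.14159056e+00 -2.95665107e-05  8.74773246e-01] [-0.29290351  0.15035426 -0.5544734 ] [-0.00538494 -0.10438038 -0.00399461] 0.023804330175275706 39.924373626708984
```

View pics/w3.png

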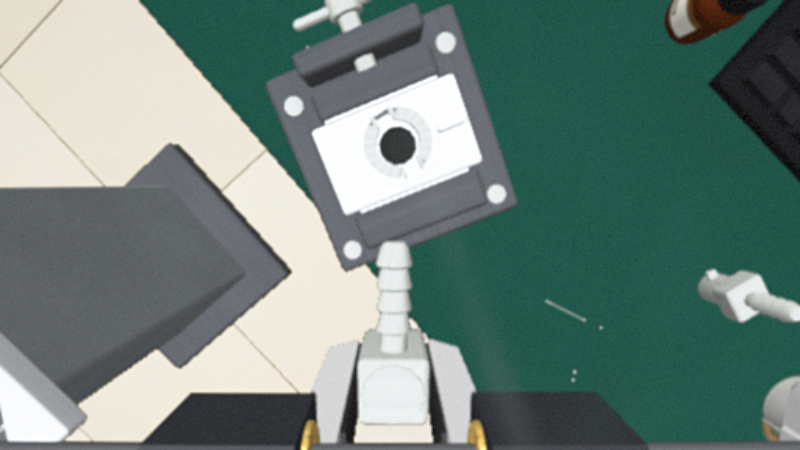

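The collar's hole is at (398,145), notches show at (382,117) and (415,170), and the rib is at (452,127). Measuring these properly with undistorted coordinates.

```bash
python3 - <<'E'
from h import *
d=np.load('w3.npz');W=d['W'];g=cv2.cvtColor(d['img'],cv2.COLOR_RGB2GRAY)
q=W.reshape(-1,3);gg=g.ravel()
c=np.array([.476,-.162])
m=(np.hypot(*(q[:,:2]-c).T)<.045)
s=q[m&(q[:,2]>.07)&(q[:,2]<.085)];hull=cv2.convexHull(s[:,:2].astype(np.float32))
print('collar',len(s),np.median(s[:,2]),cv2.fitEllipse(hull),cv2.minEnclosingCircle(s[:,:2].astype(np.float32)))
c=np.array(cv2.fitEllipse(hull)[0])
# hole: dark pixels projected to ray at z=0.075
z0=np.median(s[:,2])
o=telemetry.get_obs();
cam=None
# rays from the depth points: camera position
T=viewer.camera('wrist');M=np.array(T['tool_from_camera']);R=Ro.from_euler('xyz',o['eef_rot']).as_matrix();cp=R@M[:3,3]+np.array(o['ee_pos'])
P=cp+(W-cp)*((z0-cp[2])/(W[...,2:]-cp[2]))
pp=P.reshape(-1,3)
r=np.hypot(*(pp[:,:2]-c).T)
hs=pp[(r<.014)&(gg<90)];print('hole',len(hs),cv2.minEnclosingCircle(hs[:,:2].astype(np.float32)),hs.mean(0))
# rib
r2=np.hypot(*(q[:,:2]-c).T);a2=np.degrees(np.arctan2(q[:,1]-c[1],q[:,0]-c[0]))
rb=q[(r2>.0235)&(r2<.038)&(abs(a2+20)<25)&(q[:,2]>.057)&(q[:,2]<.067)]
print('rib',len(rb),rb.mean(0),cv2.minAreaRect(rb[:,:2].astype(np.float32)),cv2.fitLine(rb[:,:2].astype(np.float32),cv2.DIST_HUBER,0,.01,.01).ravel())
e=rb.mean(0)[:2]-c;print('rib dir',np.degrees(np.arctan2(e[1],e[0])))
bl=q[(r2<.06)&(q[:,2]>.048)&(q[:,2]<.056)];br=cv2.minAreaRect(bl[:,:2].astype(np.float32));print('block',br)
# polar unwrap at z0 about c
from scipy.interpolate import griddata
th=np.radians(np.arange(-180,180,4));rr=np.arange(.0125,.021,.001)
mm=(r<.03)&np.isfinite(r)
G=griddata(pp[mm,:2],gg[mm].astype(float),(c[0]+np.outer(rr,np.cos(th)),c[1]+np.outer(rr,np.sin(th))))
Z=griddata(pp[mm,:2],q[mm,2],(c[0]+np.outer(rr,np.cos(th)),c[1]+np.outer(rr,np.sin(th))))
for i in range(len(th)): print(int(np.degrees(th[i]).round()),G[1:6,i].astype(int),np.round(Z[1:6,i]*1000).astype(int))
np.savez('f.npz',c=c)
x0,y0=215,40;cv2.imwrite('pics/crop.png',cv2.resize(d['img'][40:145,195:320,::-1],(750,600),interpolation=cv2.INTER_CUBIC)[:600])
E
```

```text
collar 1516 0.07572389238409552 ((0.4756574034690857, -0.16229303181171417), (0.04237797483801842, 0.04246542602777481), 79.72181701660156) ((0.47573378682136536, -0.1623697727918625), 0.02158140391111374)
hole 385 ((0.47462695837020874, -0.16304641962051392), 0.008778839372098446) [ 0.47465171 -0.16281848  0.07572389]
rib 90 [ 0.50476514 -0.17226264  0.06157622] ((0.5047467947006226, -0.17215164005756378), (0.004036680795252323, 0.014238033443689346), 71.37712860107422) [ 0.9544136  -0.29848734  0.50476515 -0.17226264]
rib dir -18.906705133631927
block ((0.47521263360977173, -0.1638685166835785), (0.09260004758834839, 0.08447886258363724), 71.34525299072266)
-180 [234 235 233 234 245] [76 77 76 75 77]
-176 [236 237 236 236 246] [77 76 77 76 77]
-172 [238 238 238 240 249] [76 76 76 76 77]
-168 [239 239 237 238 247] [76 75 76 75 75]
-164 [235 234 233 234 246] [76 75 76 76 75]
-160 [234 233 234 235 248] [76 77 76 76 75]
-156 [237 237 238 240 250] [77 76 76 76 75]
-152 [240 238 238 238 250] [77 76 76 76 77]
-148 [234 236 234 234 246] [76 76 76 76 77]
-144 [234 234 234 235 246] [76 76 76
[... 2728 characters left out ...]
76 75 77 76]
116 [237 236 236 236 244] [76 77 77 76 76]
120 [239 238 238 239 245] [76 76 75 77 76]
124 [237 236 236 237 244] [76 77 76 76 76]
128 [234 233 233 231 239] [76 76 77 77 77]
132 [234 233 235 235 244] [75 76 76 76 76]
136 [239 239 239 238 246] [76 76 76 77 75]
140 [238 237 239 238 245] [76 76 77 76 76]
144 [236 234 234 233 240] [76 76 76 76 77]
148 [234 235 235 234 242] [76 76 76 76 75]
152 [238 239 237 238 244] [75 76 76 77 77]
156 [239 239 239 238 245] [76 76 75 76 76]
160 [236 235 234 233 240] [76 76 76 76 76]
164 [234 233 234 234 241] [76 76 76 76 76]
168 [237 237 236 237 244] [76 76 76 75 75]
172 [240 239 239 240 248] [76 77 76 76 76]
176 [237 237 235 234 245] [76 75 76 76 76]
```

View pics/crop.png

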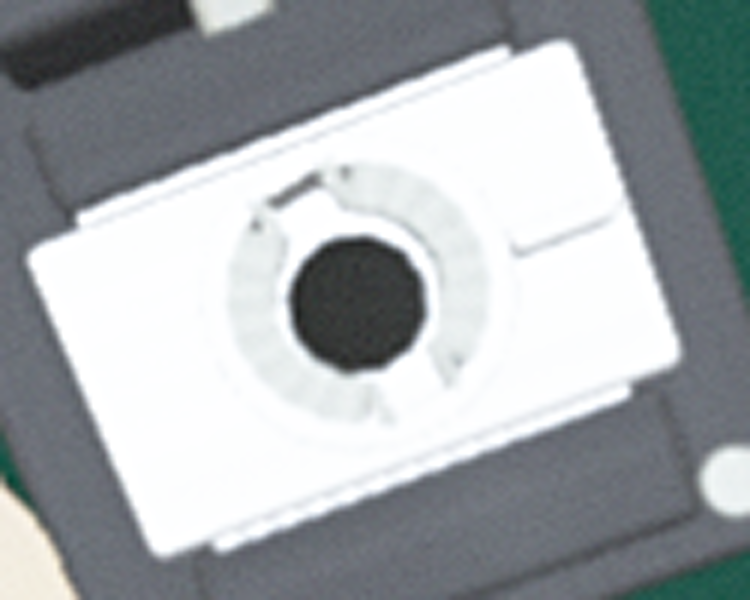

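Seen: notches at world yaw about 82° and −100° (so roughly 81°), and the rib at −18.7°. Next, the held elbow measured in the same picture.

```bash
python3 - <<'E'
from h import *
d=np.load('w3.npz');q=d['W'].reshape(-1,3);c=np.load('f.npz')['c']
p=np.array([.4171,-.2294]);yw=.8748;u=np.array([np.cos(yw),np.sin(yw)]);v=np.array([-u[1],u[0]])
l=np.c_[(q[:,:2]-p)@u,(q[:,:2]-p)@v]
m=(abs(l[:,0])<.03)&(abs(l[:,1])<.0135)&(q[:,2]>.165)&(q[:,2]<.2)
s=np.c_[l[m],q[m,2]];print('top z hist',np.histogram(s[:,2],12))
t=s[(s[:,2]>.181)];print(len(t),np.median(t[:,2]),cv2.minAreaRect(t[:,:2].astype(np.float32)),t.min(0),t.max(0))
b=(l[:,0]>.018)&(l[:,0]<.06)&(abs(l[:,1])<.012)&(q[:,2]>.15)&(q[:,2]<.19)
s=np.c_[l[b],q[b,2]];print('barb',len(s),s.max(0),s.min(0),cv2.fitLine(s[:,:2].astype(np.float32),cv2.DIST_HUBER,0,.01,.01).ravel())
print('collar in tool (x,left)',(c-p)@u,(c-p)@v)
E
```

```text
top z hist (array([  50,   47,   45,  113,  400,  299,  186, 1556,  352,   39,   48,
         53]), array([0.16516295, 0.16805685, 0.17095074, 0.17384464, 0.17673853,
       0.17963243, 0.18252632, 0.18542022, 0.18831411, 0.191208  ,
       0.1941019 , 0.19699579, 0.19988969]))
2311 0.18743599976471598 ((0.009368877857923508, 1.9807368516921997e-05), (0.02689099684357643, 0.040839068591594696), 88.75818634033203) [-0.01107796 -0.01344422  0.18100404] [0.02980558 0.01347681 0.19988969]
barb 1238 [0.0501538  0.00598445 0.18231399] [ 0.01802442 -0.00588791  0.17296648] [ 9.9994940e-01 -1.0062269e-02  3.4637935e-02  1.4178462e-04]
collar in tool (x,left) 0.0890430132524637 -0.0019121902066647082
```

Request:
step_arm([
  {"dx": 0,"dy": 0,"dz": 0,"rx": 0,"ry": 0,"rz": -0.0875,"claw": 1},
  {"dx": 0,"dy": 0,"dz": 0,"rx": 0,"ry": 0,"rz": -0.0875,"claw": 1},
  {"dx": 0,"dy": 0,"dz": 0,"rx": 0,"ry": 0,"rz": -0.0875,"claw": 1},
  {"dx": 0,"dy": 0,"dz": 0,"rx": 0,"ry": 0,"rz": -0.0875,"claw": 1},
  {"dx": 0.245,"dy": 0.16,"dz": 0,"rx": 0,"ry": 0,"rz": 0,"claw": 1},
  {"dx": 0.245,"dy": 0.16,"dz": 0,"rx": 0,"ry": 0,"rz": 0,"claw": 1},
  {"dx": 0.245,"dy": 0.16,"dz": 0,"rx": 0,"ry": 0,"rz": 0,"claw": 1},
  {"dx": 0,"dy": 0,"dz": 0.2,"rx": 0,"ry": 0,"rz": 0,"claw": 1},
  {"dx": 0,"dy": 0,"dz": 0.2,"rx": 0,"ry": 0,"rz": 0,"claw": 1},
  {"dx": 0,"dy": 0,"dz": 0,"rx": 0,"ry": 0,"rz": 0,"claw": 1},
])

```text
time_s: 5.6
ee_pos: [0.4751, -0.1646, 0.1308]
eef_rot: [-3.138, -0.001, 1.425]
force: [0.2, 0.0, -0.1]
grip_width: 0.0239
grip_force: 39.9
```

```bash
cat > st.py <<'E'
from h import *
o=telemetry.get_obs();y=o['eef_rot'][2];p=np.array(o['ee_pos'])
e=p+.0015*np.array([np.cos(y),np.sin(y),0])
print('t',o['time_s'],'tcp',p.round(4),'rpy',np.degrees(o['eef_rot']).round(2),'axis-collar mm',((e-[.4757,-.1623,0])[:2]*1000).round(1),'grip above mouth',round((p[2]-.0025-.075)*1000,1),'F',np.round(o['force'],1),'M',np.round(o['moment'],2),'qlim',np.round(o['qpos'],2))
E
python3 st.py; python3 - <<'E'
from h import *
c=shot('scene');cv2.imwrite('pics/s2.png',cv2.resize(c['img'][140:320,170:350,::-1],(600,600),interpolation=cv2.INTER_CUBIC))
E
```

```text
t 5.6 tcp [ 0.4751 -0.1646  0.1308] rpy [-1.7978e+02 -6.0000e-02  8.1630e+01] axis-collar mm [-0.3 -0.8] grip above mouth 53.3 F [ 0.2  0.  -0.1] M [-0.06 -0.08  0.03] qlim [-0.41  0.3   1.75 -0.    1.1  -0.26]
```

View pics/s2.png

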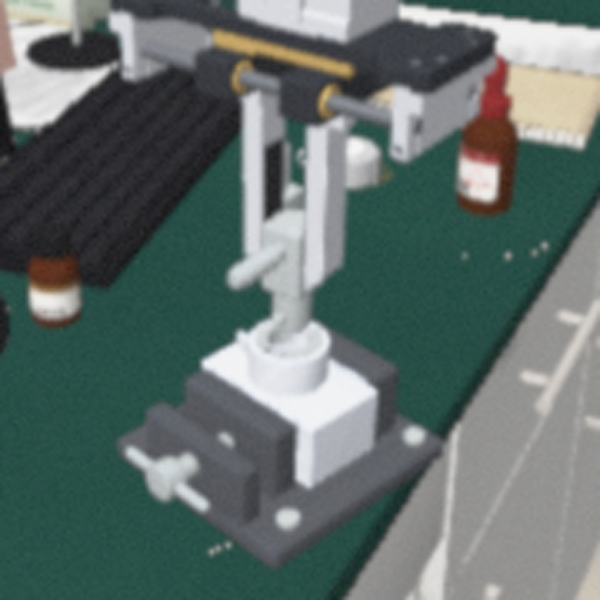

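The elbow is held upright at (290,265), directly above the collar at (290,345). Nudging and descending to just above lug contact.

Request:
step_arm([
  {"dx": 0.008,"dy": 0.002,"dz": 0.02,"rx": 0,"ry": 0,"rz": 0,"claw": 1},
  {"dx": 0,"dy": 0,"dz": 0.02,"rx": 0,"ry": 0,"rz": 0,"claw": 1},
  {"dx": 0,"dy": 0,"dz": 0.02,"rx": 0,"ry": 0,"rz": 0,"claw": 1},
  {"dx": 0,"dy": 0,"dz": 0.02,"rx": 0,"ry": 0,"rz": 0,"claw": 1},
  {"dx": 0,"dy": 0,"dz": 0.02,"rx": 0,"ry": 0,"rz": 0,"claw": 1},
  {"dx": 0,"dy": 0,"dz": 0,"rx": 0,"ry": 0,"rz": 0,"claw": 1},
])

```text
time_s: 6.25
ee_pos: [0.4761, -0.164, 0.1227]
eef_rot: [-3.141, -0.0, 1.425]
force: [0.4, 0.7, -0.8]
grip_width: 0.0236
grip_force: 39.9
```

```bash
python3 st.py
```

```text
t 6.25 tcp [ 0.4761 -0.164   0.1227] rpy [-179.98   -0.     81.63] axis-collar mm [ 0.7 -0.3] grip above mouth 45.2 F [ 0.4  0.7 -0.8] M [-0.06 -0.08 -0.01] qlim [-0.4   0.31  1.76 -0.    1.07 -0.26]
```

Request:
step_arm([
  {"dx": 0.002,"dy": -0.005,"dz": 0.015,"rx": 0,"ry": 0,"rz": 0,"claw": 1},
  {"dx": 0,"dy": 0,"dz": 0.015,"rx": 0,"ry": 0,"rz": 0,"claw": 1},
  {"dx": 0,"dy": 0,"dz": 0.01,"rx": 0,"ry": 0,"rz": 0,"claw": 1},
  {"dx": 0,"dy": 0,"dz": 0,"rx": 0,"ry": 0,"rz": 0,"claw": 1},
  {"dx": 0,"dy": 0,"dz": 0,"rx": 0,"ry": 0,"rz": 0,"claw": 1},
])

```text
time_s: 6.75
ee_pos: [0.4758, -0.1638, 0.119]
eef_rot: [3.142, -0.0, 1.425]
force: [-0.4, -0.4, -0.6]
grip_width: 0.0233
grip_force: 39.9
```

```bash
python3 st.py
```

```text
t 6.75 tcp [ 0.4758 -0.1638  0.119 ] rpy [180.    -0.    81.62] axis-collar mm [ 0.3 -0. ] grip above mouth 41.5 F [-0.4 -0.4 -0.6] M [-0.01 -0.03 -0.03] qlim [-0.4   0.31  1.76  0.    1.07 -0.26]
```

Request:
step_arm([
  {"dx": 0,"dy": 0,"dz": 0.01,"rx": 0,"ry": 0,"rz": 0,"claw": 1},
  {"dx": 0,"dy": 0,"dz": 0.01,"rx": 0,"ry": 0,"rz": 0,"claw": 1},
  {"dx": 0,"dy": 0,"dz": 0.01,"rx": 0,"ry": 0,"rz": 0,"claw": 1},
  {"dx": 0,"dy": 0,"dz": 0.005,"rx": 0,"ry": 0,"rz": 0,"claw": 1},
  {"dx": 0,"dy": 0,"dz": 0,"rx": 0,"ry": 0,"rz": 0,"claw": 1},
])

```text
time_s: 7.25
ee_pos: [0.4757, -0.1638, 0.1154]
eef_rot: [-3.141, -0.0, 1.425]
force: [0.7, -0.3, -0.8]
grip_width: 0.0235
grip_force: 39.9
```

```bash
python3 st.py
```

```text
t 7.25 tcp [ 0.4757 -0.1638  0.1154] rpy [-179.99   -0.     81.62] axis-collar mm [0.3 0. ] grip above mouth 37.9 F [ 0.7 -0.3 -0.8] M [-0.01 -0.11  0.01] qlim [-0.4   0.32  1.77  0.    1.06 -0.26]
```

Request:
step_arm([
  {"dx": 0,"dy": 0,"dz": 0.005,"rx": 0,"ry": 0,"rz": 0,"claw": 1},
  {"dx": 0,"dy": 0,"dz": 0.005,"rx": 0,"ry": 0,"rz": 0,"claw": 1},
  {"dx": 0,"dy": 0,"dz": 0.005,"rx": 0,"ry": 0,"rz": 0,"claw": 1},
  {"dx": 0,"dy": 0,"dz": 0,"rx": 0,"ry": 0,"rz": 0,"claw": 1},
])

```text
time_s: 7.65
ee_pos: [0.4757, -0.1638, 0.1139]
eef_rot: [-3.141, -0.0, 1.425]
force: [0.5, 1.0, -0.8]
grip_width: 0.0237
grip_force: 39.9
```

```bash
python3 st.py
```

```text
t 7.65 tcp [ 0.4757 -0.1638  0.1139] rpy [-179.99   -0.     81.62] axis-collar mm [0.3 0. ] grip above mouth 36.4 F [ 0.5  1.  -0.8] M [-0.07 -0.03  0.06] qlim [-0.4   0.32  1.77  0.    1.05 -0.26]
```

Request:
step_arm([
  {"dx": 0,"dy": 0,"dz": 0.005,"rx": 0,"ry": 0,"rz": 0,"claw": 1},
  {"dx": 0,"dy": 0,"dz": 0.005,"rx": 0,"ry": 0,"rz": 0,"claw": 1},
  {"dx": 0,"dy": 0,"dz": 0.005,"rx": 0,"ry": 0,"rz": 0,"claw": 1},
  {"dx": 0,"dy": 0,"dz": 0,"rx": 0,"ry": 0,"rz": 0,"claw": 1},
])

```text
time_s: 8.05
ee_pos: [0.4758, -0.1638, 0.1124]
eef_rot: [-3.142, 0.0, 1.425]
force: [0.0, -0.8, -0.1]
grip_width: 0.0235
grip_force: 39.9
```

Request:
step_arm([
  {"dx": 0,"dy": 0,"dz": 0.005,"rx": 0,"ry": 0,"rz": 0,"claw": 1},
  {"dx": 0,"dy": 0,"dz": 0.005,"rx": 0,"ry": 0,"rz": 0,"claw": 1},
  {"dx": 0,"dy": 0,"dz": 0,"rx": 0,"ry": 0,"rz": 0,"claw": 1},
])

```text
time_s: 8.35
ee_pos: [0.4757, -0.1638, 0.1114]
eef_rot: [-3.141, -0.0, 1.425]
force: [0.7, -0.1, -1.0]
grip_width: 0.0236
grip_force: 39.9
```

No force 4 mm below collar-rest height, so the lugs are in the notches. Continuing down to the seal.

Request:
step_arm([
  {"dx": 0,"dy": 0,"dz": 0.008,"rx": 0,"ry": 0,"rz": 0,"claw": 1},
  {"dx": 0,"dy": 0,"dz": 0.008,"rx": 0,"ry": 0,"rz": 0,"claw": 1},
  {"dx": 0,"dy": 0,"dz": 0.008,"rx": 0,"ry": 0,"rz": 0,"claw": 1},
  {"dx": 0,"dy": 0,"dz": 0.008,"rx": 0,"ry": 0,"rz": 0,"claw": 1},
  {"dx": 0,"dy": 0,"dz": 0.008,"rx": 0,"ry": 0,"rz": 0,"claw": 1},
  {"dx": 0,"dy": 0,"dz": 0,"rx": 0,"ry": 0,"rz": 0,"claw": 1},
])

```text
time_s: 8.95
ee_pos: [0.4757, -0.1638, 0.1073]
eef_rot: [-3.141, -0.0, 1.425]
force: [-0.0, 0.5, -0.9]
grip_width: 0.0235
grip_force: 39.9
```

Request:
step_arm([
  {"dx": 0,"dy": 0,"dz": 0.005,"rx": 0,"ry": 0,"rz": 0,"claw": 1},
  {"dx": 0,"dy": 0,"dz": 0,"rx": 0,"ry": 0,"rz": 0,"claw": 1},
])

```text
time_s: 9.15
ee_pos: [0.4758, -0.1638, 0.1069]
eef_rot: [-3.142, -0.0, 1.425]
force: [-0.3, 0.3, -2.1]
grip_width: 0.0236
grip_force: 39.9
```

Request:
step_arm([
  {"dx": 0,"dy": 0,"dz": 0.005,"rx": 0,"ry": 0,"rz": 0,"claw": 1},
  {"dx": 0,"dy": 0,"dz": 0,"rx": 0,"ry": 0,"rz": 0,"claw": 1},
])

```text
time_s: 9.35
ee_pos: [0.4758, -0.1638, 0.1064]
eef_rot: [3.142, 0.0, 1.425]
force: [0.9, 0.3, -0.7]
grip_width: 0.0234
grip_force: 39.9
```

Request:
step_arm([
  {"dx": 0,"dy": 0,"dz": 0.005,"rx": 0,"ry": 0,"rz": 0,"claw": 1},
  {"dx": 0,"dy": 0,"dz": 0,"rx": 0,"ry": 0,"rz": 0,"claw": 1},
])

```text
time_s: 9.55
ee_pos: [0.4758, -0.1638, 0.106]
eef_rot: [3.141, 0.0, 1.425]
force: [-0.7, 0.0, 0.8]
grip_width: 0.0239
grip_force: 39.9
```

Request:
step_arm([
  {"dx": 0,"dy": 0,"dz": 0.005,"rx": 0,"ry": 0,"rz": 0,"claw": 1},
  {"dx": 0,"dy": 0,"dz": 0,"rx": 0,"ry": 0,"rz": 0,"claw": 1},
])

```text
time_s: 9.75
ee_pos: [0.4758, -0.1638, 0.1055]
eef_rot: [3.141, 0.0, 1.425]
force: [-0.1, 0.9, 2.4]
grip_width: 0.0238
grip_force: 39.9
```

Request:
step_arm([
  {"dx": 0,"dy": 0,"dz": 0.005,"rx": 0,"ry": 0,"rz": 0,"claw": 1},
  {"dx": 0,"dy": 0,"dz": 0,"rx": 0,"ry": 0,"rz": 0,"claw": 1},
])

```text
time_s: 9.95
ee_pos: [0.4758, -0.1638, 0.105]
eef_rot: [3.141, 0.0, 1.425]
force: [0.5, -0.2, 2.2]
grip_width: 0.0238
grip_force: 39.9
```

Seal contact felt (about 3 N, pressed about 1 mm). Beginning the clockwise turn, compensating for the 1.5 mm axis offset.

Request:
step_arm([
  {"dx": 0,"dy": -0.001,"dz": 0.001,"rx": 0,"ry": 0,"rz": 0.044,"claw": 1},
  {"dx": 0,"dy": -0.001,"dz": 0.001,"rx": 0,"ry": 0,"rz": 0.044,"claw": 1},
  {"dx": 0,"dy": 0,"dz": 0,"rx": 0,"ry": 0,"rz": 0,"claw": 1},
])

```text
time_s: 10.25
ee_pos: [0.4758, -0.1639, 0.105]
eef_rot: [3.141, 0.0, 1.285]
force: [0.2, -0.6, 3.5]
grip_width: 0.0237
grip_force: 39.9
```

```bash
python3 st.py
```

```text
t 10.25 tcp [ 0.4758 -0.1639  0.105 ] rpy [1.7996e+02 1.0000e-02 7.3640e+01] axis-collar mm [ 0.5 -0.1] grip above mouth 27.5 F [ 0.2 -0.6  3.5] M [-0.05 -0.08 -0.  ] qlim [-0.4   0.33  1.78 -0.    1.03 -0.12]
```

Request:
step_arm([
  {"dx": 0,"dy": -0.0015,"dz": 0.002,"rx": 0,"ry": 0,"rz": 0.055,"claw": 1},
  {"dx": 0,"dy": -0.0015,"dz": 0.002,"rx": 0,"ry": 0,"rz": 0.055,"claw": 1},
  {"dx": 0,"dy": 0,"dz": 0,"rx": 0,"ry": 0,"rz": 0,"claw": 1},
])

```text
time_s: 10.55
ee_pos: [0.4755, -0.1638, 0.1045]
eef_rot: [3.141, -0.0, 1.114]
force: [-0.0, -0.1, 3.2]
grip_width: 0.0239
grip_force: 39.9
```

```bash
python3 st.py
```

```text
t 10.55 tcp [ 0.4755 -0.1638  0.1045] rpy [179.96  -0.    63.83] axis-collar mm [ 0.5 -0.1] grip above mouth 27.0 F [-0.  -0.1  3.2] M [-0.04 -0.18  0.01] qlim [-0.4   0.33  1.78 -0.    1.03  0.05]
```

Request:
step_arm([
  {"dx": 0,"dy": -0.0013,"dz": 0.0025,"rx": 0,"ry": 0,"rz": 0.055,"claw": 1},
  {"dx": 0,"dy": -0.0013,"dz": 0.0025,"rx": 0,"ry": 0,"rz": 0.055,"claw": 1},
  {"dx": 0,"dy": -0.0013,"dz": 0.0025,"rx": 0,"ry": 0,"rz": 0.055,"claw": 1},
  {"dx": 0,"dy": 0,"dz": 0,"rx": 0,"ry": 0,"rz": 0,"claw": 1},
])

```text
time_s: 10.95
ee_pos: [0.4752, -0.1636, 0.1038]
eef_rot: [3.141, -0.0, 0.857]
force: [0.9, 0.0, 4.8]
grip_width: 0.0236
grip_force: 39.9
```

```bash
python3 st.py
```

```text
t 10.95 tcp [ 0.4752 -0.1636  0.1038] rpy [ 1.7996e+02 -1.0000e-02  4.9080e+01] axis-collar mm [ 0.5 -0.1] grip above mouth 26.3 F [0.9 0.  4.8] M [-0.1  -0.13  0.01] qlim [-0.4   0.33  1.78  0.    1.03  0.31]
```

Request:
step_arm([
  {"dx": 0,"dy": -0.0013,"dz": 0.0025,"rx": 0,"ry": 0,"rz": 0.055,"claw": 1},
  {"dx": 0,"dy": -0.0013,"dz": 0.0025,"rx": 0,"ry": 0,"rz": 0.055,"claw": 1},
  {"dx": 0,"dy": -0.0013,"dz": 0.0025,"rx": 0,"ry": 0,"rz": 0.055,"claw": 1},
  {"dx": 0,"dy": 0,"dz": 0,"rx": 0,"ry": 0,"rz": 0,"claw": 1},
])

```text
time_s: 11.35
ee_pos: [0.4749, -0.1633, 0.1032]
eef_rot: [3.141, -0.0, 0.598]
force: [-0.7, -0.1, 5.3]
grip_width: 0.0236
grip_force: 39.9
```

```bash
cat > el.py <<'E'
from h import *
import sys
c=shot('wrist');o=c['obs'];q=pts(c).reshape(-1,3);p=np.array(o['ee_pos']);yw=o['eef_rot'][2]
u=np.array([np.cos(yw),np.sin(yw)]);v=np.array([-u[1],u[0]]);l=np.c_[(q[:,:2]-p[:2])@u,(q[:,:2]-p[:2])@v]
b=(l[:,0]>.018)&(l[:,0]<.065)&(abs(l[:,1])<.03)&(q[:,2]>p[2]-.004)&(q[:,2]<p[2]+.02)
s=np.c_[l[b],q[b,2]];f=cv2.fitLine(s[:,:2].astype(np.float32),cv2.DIST_HUBER,0,.01,.01).ravel()
a=np.degrees(np.arctan(f[1]/f[0]));print('barb rel tool deg',a,'world',np.degrees(yw)+a,'len',s[:,0].max(),'n',len(s),'ztop',np.percentile(s[:,2],95)-p[2])
x=q[b][:,:2];print('from port axis: mean barb angle',np.degrees(np.arctan2(*(x.mean(0)-[.4757,-.1623])[::-1])))
# rib again
cc=np.array([.4757,-.1623]);r=np.hypot(*(q[:,:2]-cc).T);a2=np.degrees(np.arctan2(q[:,1]-cc[1],q[:,0]-cc[0]))
m=(r>.0235)&(r<.038)&(abs(a2+19)<25)&(q[:,2]>.058)&(q[:,2]<.066)
if m.sum()>30: rb=q[m];e=rb.mean(0)[:2]-cc;print('rib',m.sum(),cv2.minAreaRect(rb[:,:2].astype(np.float32)),np.degrees(np.arctan2(e[1],e[0])))
if len(sys.argv)>1: cv2.imwrite(sys.argv[1],c['img'][...,::-1])
E
python3 st.py; python3 el.py
```

```text
t 11.35 tcp [ 0.4749 -0.1633  0.1032] rpy [ 1.7996e+02 -2.0000e-02  3.4250e+01] axis-collar mm [ 0.5 -0.2] grip above mouth 25.7 F [-0.7 -0.1  5.3] M [-0.09 -0.03 -0.  ] qlim [-0.4   0.33  1.78 -0.    1.03  0.57]
barb rel tool deg -0.5303123 world 33.722283211996036 len 0.04999584408187215 n 1229 ztop 0.008119619751885895
from port axis: mean barb angle 34.02925637960834
rib 139 ((0.5049306154251099, -0.1716156303882599), (0.004308625124394894, 0.01437891460955143), 69.70122528076172) -17.183711957406743
```

Request:
step_arm([
  {"dx": 0,"dy": -0.0013,"dz": 0.002,"rx": 0,"ry": 0,"rz": 0.055,"claw": 1},
  {"dx": 0,"dy": -0.0013,"dz": 0.002,"rx": 0,"ry": 0,"rz": 0.055,"claw": 1},
  {"dx": 0,"dy": -0.0013,"dz": 0.002,"rx": 0,"ry": 0,"rz": 0.055,"claw": 1},
  {"dx": 0,"dy": 0,"dz": 0,"rx": 0,"ry": 0,"rz": 0,"claw": 1},
])

```text
time_s: 11.8
ee_pos: [0.4749, -0.163, 0.1027]
eef_rot: [3.141, -0.001, 0.339]
force: [-0.2, -0.7, 7.1]
grip_width: 0.0239
grip_force: 39.9
```

```bash
python3 st.py
```

```text
t 11.8 tcp [ 0.4749 -0.163   0.1027] rpy [ 1.7996e+02 -5.0000e-02  1.9400e+01] axis-collar mm [ 0.6 -0.2] grip above mouth 25.2 F [-0.2 -0.7  7.1] M [-0.07 -0.07  0.01] qlim [-0.4   0.33  1.78 -0.    1.03  0.83]
```

Request:
step_arm([
  {"dx": 0,"dy": -0.0013,"dz": 0.0015,"rx": 0,"ry": 0,"rz": 0.055,"claw": 1},
  {"dx": 0,"dy": -0.0013,"dz": 0.0015,"rx": 0,"ry": 0,"rz": 0.055,"claw": 1},
  {"dx": 0,"dy": -0.0013,"dz": 0.0015,"rx": 0,"ry": 0,"rz": 0.055,"claw": 1},
  {"dx": 0,"dy": 0,"dz": 0,"rx": 0,"ry": 0,"rz": 0,"claw": 1},
])

```text
time_s: 12.2
ee_pos: [0.4748, -0.1627, 0.1023]
eef_rot: [3.141, -0.001, 0.079]
force: [0.0, 0.4, 7.2]
grip_width: 0.0234
grip_force: 39.9
```

```bash
python3 st.py; python3 el.py
```

```text
t 12.2 tcp [ 0.4748 -0.1627  0.1023] rpy [ 1.7996e+02 -6.0000e-02  4.5500e+00] axis-collar mm [ 0.6 -0.2] grip above mouth 24.8 F [0.  0.4 7.2] M [-0.02 -0.   -0.  ] qlim [-0.4   0.33  1.78 -0.    1.03  1.09]
barb rel tool deg -0.40840614 world 4.143088994039545 len 0.049582066326916426 n 1228 ztop 0.008136174253766698
from port axis: mean barb angle 4.75006129781261
rib 136 ((0.5050003528594971, -0.1719716191291809), (0.00419277511537075, 0.014277596026659012), 71.2042007446289) -17.804285939282895
```

Request:
step_arm([
  {"dx": 0,"dy": -0.0013,"dz": 0.0015,"rx": 0,"ry": 0,"rz": 0.055,"claw": 1},
  {"dx": 0,"dy": -0.0013,"dz": 0.0015,"rx": 0,"ry": 0,"rz": 0.055,"claw": 1},
  {"dx": 0,"dy": -0.0013,"dz": 0.0015,"rx": 0,"ry": 0,"rz": 0.055,"claw": 1},
  {"dx": 0,"dy": -0.001,"dz": 0.001,"rx": 0,"ry": 0,"rz": 0.045,"claw": 1},
  {"dx": 0,"dy": 0,"dz": 0,"rx": 0,"ry": 0,"rz": 0,"claw": 1},
])

```text
time_s: 12.75
ee_pos: [0.4749, -0.1622, 0.1019]
eef_rot: [3.141, -0.002, -0.25]
force: [-0.1, -0.3, 8.0]
grip_width: 0.0238
grip_force: 39.9
```

```bash
python3 st.py; python3 el.py pics/w5.png
```

```text
t 12.75 tcp [ 0.4749 -0.1622  0.1019] rpy [ 1.7999e+02 -9.0000e-02 -1.4320e+01] axis-collar mm [ 0.7 -0.3] grip above mouth 24.4 F [-0.1 -0.3  8. ] M [-0.03  0.03  0.  ] qlim [-0.4   0.33  1.78 -0.    1.03  1.42]
barb rel tool deg -0.2650075 world -14.584051188310717 len 0.04932618232214521 n 1218 ztop 0.008098014996951924
from port axis: mean barb angle -13.816659532898987
```

View pics/w5.png

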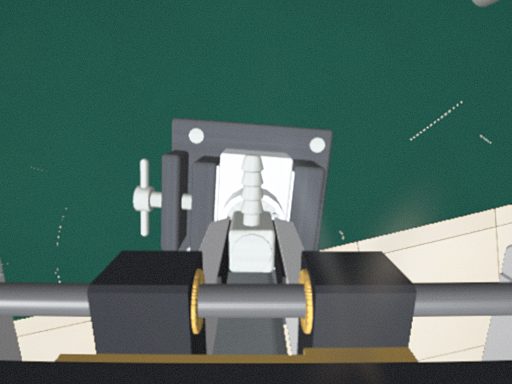

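The barb at (252,180) lies over the rib. The vise's edges still look about 4° clockwise of the image's vertical, which matches −14.6° against −18.7°. One last 4° turn.

Request:
step_arm([
  {"dx": 0,"dy": -0.0005,"dz": 0.001,"rx": 0,"ry": 0,"rz": 0.023,"claw": 1},
  {"dx": 0,"dy": -0.0005,"dz": 0.0,"rx": 0,"ry": 0,"rz": 0.022,"claw": 1},
  {"dx": 0,"dy": 0,"dz": 0,"rx": 0,"ry": 0,"rz": 0,"claw": 1},
])

```text
time_s: 13.1
ee_pos: [0.475, -0.1621, 0.1018]
eef_rot: [3.141, -0.002, -0.319]
force: [0.8, -0.8, 8.1]
grip_width: 0.0242
grip_force: 39.9
```

```bash
python3 st.py; python3 el.py
```

```text
t 13.1 tcp [ 0.475  -0.1621  0.1018] rpy [ 1.7999e+02 -1.0000e-01 -1.8290e+01] axis-collar mm [ 0.7 -0.3] grip above mouth 24.3 F [ 0.8 -0.8  8.1] M [-0.06  0.02  0.04] qlim [-0.4   0.33  1.78 -0.    1.02  1.49]
barb rel tool deg -0.3159523 world -18.602652813240148 len 0.04934538260139849 n 1212 ztop 0.00817524370815291
from port axis: mean barb angle -17.758327580634187
```

On the rib within a degree. Releasing and retreating straight up.

Request:
step_arm([
  {"dx": 0,"dy": 0,"dz": 0,"rx": 0,"ry": 0,"rz": 0,"claw": 0.65},
  {"dx": 0,"dy": 0,"dz": 0,"rx": 0,"ry": 0,"rz": 0,"claw": 0.5},
  {"dx": 0,"dy": 0,"dz": 0,"rx": 0,"ry": 0,"rz": 0,"claw": 0.5},
  {"dx": 0,"dy": 0,"dz": 0,"rx": 0,"ry": 0,"rz": 0,"claw": 0.5},
  {"dx": 0,"dy": 0,"dz": -0.1,"rx": 0,"ry": 0,"rz": 0,"claw": 0.5},
  {"dx": 0,"dy": 0,"dz": -0.25,"rx": 0,"ry": 0,"rz": 0,"claw": 0.5},
  {"dx": 0,"dy": 0,"dz": -0.3,"rx": 0,"ry": 0,"rz": 0,"claw": 0.5},
  {"dx": -0.3,"dy": 0,"dz": -0.3,"rx": 0,"ry": 0,"rz": 0,"claw": 0.5},
  {"dx": -0.3,"dy": 0,"dz": 0,"rx": 0,"ry": 0,"rz": 0,"claw": 0.5},
  {"dx": 0,"dy": 0,"dz": 0,"rx": 0,"ry": 0,"rz": 0,"claw": 0.5},
])

```text
time_s: 14.15
ee_pos: [0.4159, -0.1421, 0.1976]
eef_rot: [3.141, -0.002, -0.323]
force: [0.6, -0.3, -0.7]
grip_width: 0.0468
grip_force: 0.0
```

```bash
python3 - <<'E'
from h import *
cc=np.array([.4757,-.1623]);c=shot('wrist');print(c['obs']['ee_pos'],c['obs']['grip_width'])
q=pts(c).reshape(-1,3);r=np.hypot(*(q[:,:2]-cc).T)
s=q[(r<.06)&(q[:,2]>.094)&(q[:,2]<.13)];t=s[s[:,2]>.1125]
print('body top',len(t),np.median(t[:,2]),cv2.minAreaRect(t[:,:2].astype(np.float32)))
b=s[np.hypot(*(s[:,:2]-cc).T)>.018];f=cv2.fitLine(b[:,:2].astype(np.float32),cv2.DIST_HUBER,0,.01,.01).ravel();print('barb',len(b),np.degrees(np.arctan(f[1]/f[0])))
cv2.imwrite('pics/w6.png',c['img'][...,::-1])
E
```

```text
[ 0.4158703  -0.14214068  0.19760886] 0.046797545801007354
body top 949 0.11733935183542096 ((0.4853348135948181, -0.16460108757019043), (0.023999296128749847, 0.044870711863040924), 72.1114501953125)
barb 549 -18.699097
```

View pics/w6.png

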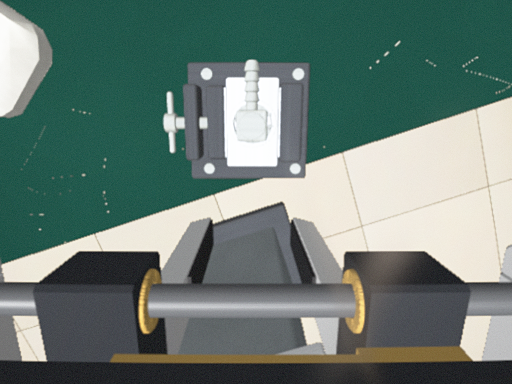

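The elbow stands in the port at (252,120), its barb at −18.7° along the rib and square with the block. The body centre is about 26 mm above the collar, and the gripper is clear.

```bash
python3 -c "
from station import hand_in
print(hand_in())"
```

```text
the job is handed in; nothing more can be done
None
```

The elbow is in the port and screwed in clockwise until its barb measured within a degree of the rib; I let go, nothing else was touched, and I handed the job in (no verdict came back).

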